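Set up a truck sill repair for tacking

ROBOT

A 6-joint arm with a two-finger parallel gripper is mounted at the origin on the work surface. World frame = base frame: x ahead of the robot, y to its left, z up, the work surface at z = 0. Lengths are in m, angles in degrees, forces in N, time in s.
With the tool pointing down it reaches from about 0.3 to 0.75 m from the base axis. Payload 8.5 kg.
Tool frame: the origin (TCP) lies between the finger pads, 19 mm behind the fingertips; this is the grasp point; z points along the fingers, y is the line along which they close (so a half turn about z gives the same grasp; the last joint's range is limited). The gripper opens to 85 mm and grips with 20 to 120 N. Pads are 22 mm wide; open, the fingers measure 114 mm over their backs; the gripper's body (76 mm by 85 mm) begins 54 mm behind the grasp point. The pads swing forward as they close: fully open they stand 13 mm farther back than shut.
Start: joints at [-75.59, 21.807, 74.336, -0, 83.858, -12.336], TCP at [0.248, -0.491, 0.25] pointing down, gripper open.
Joint ranges: [-178.18, 178.18], [-50.72, 133.34], [12.68, 142.11], [-81.47, 261.47], [9.98, 163.14], [-165.26, 165.26]. Speed limits (degrees/s): [136.94, 136.94, 180, 180, 180, 180].

INTERFACE

Orientations are given as a 3x3 rotation matrix whose columns are the frame's x, y, z axes.
In Python, from rig import observe, optics, order, spotter gives the robot as it stands.
- The arm moves only by the tool move_arm, never from a script. Its argument "series" is text: rows parted by semicolons, each of 5 numbers parted by spaces: the shift along the tool's x, y, z in cm, then the turn about the tool's z in degrees, then the opening, from -1 (shut) to 1 (fully open). A call has 1 to 8 rows; each row is the pose to reach, as a shift and turn from the pose commanded when the call began, along the tool's axes at that moment; what a row does not reach only later rows make up. A row lasts 1/8 s, in which the tool goes at most 62.5 mm and 10.7 degrees, less where a joint would pass 70% of its speed; a pose out of reach is approached as far as the arm can. A call with a gripper value outside its range is refused whole. The fingers move at their own pace and stop on an object; "force" is the grip in N (left out, the last holds). Time passes only in rows, so rows that repeat a pose let the fingers close. It gives the time, the measured TCP pose, the force, the opening and the grip force at its end, in the units of the state.
- observe(): the state, without advancing time (a new reading comes with each control period).
- optics.get_image(name): name is "scene" or "top"; returns a dict with "pixels" (384x512x3 uint8, blue, green, red), "camera_matrix" (3x3 intrinsics, pixels), "rvec" (rotation vector, rad) and "tvec" (3), from world to camera coordinates, as OpenCV has them. Camera axes: x right, y down, z forward; pixel columns grow to the right and rows downward; lengths in m; the calibration is good to about 2 mm. A picture is of the moment at which its call begins. There is no depth.
- order.close_job(): hands the job in; it is judged then, once.
Trained networks look in the newest picture that a camera, given by its name, has taken for a name from the list of things; names that differ only in an ending like _2 or _b are one class to them, and where a whole thing is asked for, a point or a joint stands for the part that bears it (a point fixed in the world has none). Each returns a list of dicts, best first, with "score" (0 to 1); they miss things now and then, are a little off and sometimes report something else, mostly with a low value. They report only what shows in the picture. A call takes as long as a camera call. They do not tell look-alikes from the thing itself.
- spotter.find_in(thing, camera): "point" ([x, y, z] in m, in world coordinates, good to about 4 mm: the middle of the surface that is visible of it).
- spotter.cut_out(thing, camera): "pixels" (384x512 bool, what is visible of it).
- spotter.mark_of(thing, camera): "point" ([x, y, z] in m, in world coordinates, good to about 4 mm: a listed point, or the origin of a listed thing).
The state is a dict: "time_s": time; "q": joint angles; "qvel": joint speeds; "joint_efforts": joint torques, N m; "position": TCP position; "tool_rot": TCP orientation; "ft_force": force on the tool from outside, world axes, zero at the start; "wrist_torque": the same for the moment, N m; "grip_width": finger opening in m; "gripper_force": force on a finger pad.
Only numpy, scipy, OpenCV 4.12 (cv2) and the standard library are available. Lean on these libraries where they do the work, as an engineer would, in place of code of your own. Each camera call takes 0.05 s, during which the arm holds its last target. There are 200 camera calls.

TASK

Get the sill on the jig ready for tacking, in whatever order suits: slide a copper heat sink bar end-on under the flange at each of the two seams, pushed fully home against the jig bar, square to it and centred on the seam. Stand every gusset from the table on the flange midway between two studs with its back plate flat against the web, one to a bay, filling the bays in a row from the tall end stop with none skipped. Leave the plug, the roller and the tin where they are.

Things in the scene. Friction and masses are not known exactly. Their poses are not given: they have to be found in the camera images.
- jig: fixed jig carrying a 470 mm long sill. Origin: on the table, mid-length, below the front face of the sill's upright web. x points away from the robot, y left along the sill, z up. The web stands from 29 to 75 mm high at x 0, with an upper flange behind it. The middle of the sill is a bright new section, the ends are old grey sill: the two seams are where they meet, y = +190 and -190 mm
- flange_edge (a point): middle of the front edge of the sill's flange, on its top (jig frame x -90, y 0, z 29 mm). The flange is a level shelf, x -90 to 0 mm, 4 mm thick, its underside 25 mm above the table. The dark jig bar under its rear has its front face at x = -20 mm, so under the flange is a space 70 mm deep and 25 mm high, open to the robot side
- end_stop: the tall end stop, a fixed dark steel post 120 mm high (30 x 30 mm on a 60 x 36 mm foot) at one end of the sill (either end, it changes); origin under its middle, 256 mm from the jig's. The other end has only a low rest, 22 mm high with a short screw on it
- bay1 (a point): middle of a bay: midway between two neighbouring studs, at the foot of the web on the flange's top (jig frame x 0, y 120, z 29 mm); axes as the jig's. Five weld studs, 10 mm thick and 16 mm high, stand on the flange at jig frame x -40, y -160, -80, 0, 80 and 160 mm; the four bays lie between them
- bay2 (a point): middle of a bay: midway between two neighbouring studs, at the foot of the web on the flange's top (jig frame x 0, y 40, z 29 mm)
- bay3 (a point): middle of a bay: midway between two neighbouring studs, at the foot of the web on the flange's top (jig frame x 0, y -40, z 29 mm)
- bay4 (a point): middle of a bay: midway between two neighbouring studs, at the foot of the web on the flange's top (jig frame x 0, y -120, z 29 mm)
- seam_a (a point): foot of the jig bar's front face exactly below one seam, on the table under the flange (jig frame x -20, y 190, z 0 mm); axes as the jig's. Two round screw jacks, 14 mm thick, hold up the flange 32 mm to either side of the seam, at jig frame x -78 mm: a 50 mm wide gap is left between them (another jack stands at y 0)
- seam_b (a point): foot of the jig bar's front face exactly below one seam, on the table under the flange (jig frame x -20, y -190, z 0 mm); axes as the jig's. Two round screw jacks, 14 mm thick, hold up the flange 32 mm to either side of the seam, at jig frame x -78 mm: a 50 mm wide gap is left between them
- gusset1: a galvanized steel gusset, about 0.25 kg (three or four, all alike): base plate 50 (x) x 54 (y) x 5 mm; upright back plate 5 mm thick, 45 mm high, along its +x edge; between them at y = 0 an 8 mm thick rib in the x-z plane, its top sloping from 45 mm at the back to 22 mm high at x = -22 mm. Origin: centre of the base's underside. Centre of mass 9 mm towards the back, 14 mm up
- gusset1_back (a point): middle of the lower edge of gusset1's back face (the flat outer face of its back plate), 25 mm from its origin along x; hold the gusset by its rib from above, around x = 3 mm of its body, TCP 28 mm above its underside, fingers opened 30 mm
- gusset2: a galvanized steel gusset, 0.25 kg (may be absent)
- gusset2_back (a point): middle of the lower edge of gusset2's back face (the flat outer face of its back plate), 25 mm from its origin along x
- gusset3: a galvanized steel gusset, 0.25 kg (may be absent)
- gusset3_back (a point): middle of the lower edge of gusset3's back face (the flat outer face of its back plate), 25 mm from its origin along x
- gusset4: a galvanized steel gusset, 0.25 kg (may be absent)
- gusset4_back (a point): middle of the lower edge of gusset4's back face (the flat outer face of its back plate), 25 mm from its origin along x
- sink1: a plain copper heat sink bar, 120 mm (x) x 28 mm (y) x 20 mm, about 0.6 kg, alike at both ends; origin: centre of its underside
- sink2: a plain copper heat sink bar, 120 mm (x) x 28 mm (y) x 20 mm, about 0.6 kg, alike at both ends; origin: centre of its underside
- plug: a square steel plug, 40 x 40 x 32 mm, stepped; bystander; origin under its centre
- roller: a white nylon roller standing on end, 48 mm across, 40 mm high, with a bore; bystander; origin under its centre
- tin: a closed bare metal tin 66 mm across and 110 mm high; bystander; origin under its centre
Things that resemble listed ones, but are neither listed nor needed, are in the scene too. What is shaped like the gusset1 but blue, brown or red is not meant.

How it is judged:
By the outcome, as a careful person would: the job done as asked, in the order asked, and still so for the second after the job is handed in, with the robot touching nothing.
Of gusset1, gusset2, gusset3, gusset4 only 3 to 4 are there at a start; the rules pass over those that are not, and their reading is None.
At some moment in a run one of gusset1, gusset2, gusset3, gusset4, sink1, sink2 may be knocked a few centimetres aside while the robot is not near it.
It also fails if it takes over 210 s, if anything falls off the work surface, if the arm or the gripper's body presses on something with over 40 N, if the wrist force passes 120 N, or if a joint passes its speed limit or range.

## Working session

There is one attempt and no reset: what is moved stays moved. The work goes in short steps, Python scripts to look and compute and a tool call to move; the robot and the scene stay as the last step left them, time stands still between calls to the robot, and variables do not carry over. Pictures are saved under pics/ and viewed, at most 14 in all, crops included, and the job is handed in when it is done.

Besides the shell and the picture viewer there is one more tool, called as name(argument=value, ...) on one line, values as JSON. move_arm: Moves the arm, as the interface text tells. Its arguments: {"type":"object","properties":{"series":{"type":"string"},"force":{"type":"number"}},"required":["series"]}

```bash
ls; mkdir -p pics; python3 - <<'E'
from rig import observe, optics, order, spotter
import cv2,numpy as np
s=observe();print(s['position'],s['tool_rot'],s['grip_width'],s['time_s'])
for c in('scene','top'):
    im=optics.get_image(c);cv2.imwrite(f'pics/{c}0.png',cv2.resize(im['pixels'],(800,600)))
    np.savez(f'{c}0.npz',**im)
    print(c,im['camera_matrix'].tolist(),np.ravel(im['rvec']),np.ravel(im['tvec']))
for c in('scene','top'):
  for t in('jig','flange_edge','end_stop','gusset1','gusset1_back','sink1','plug','roller','tin','seam_a','bay1'):
    print(c,t,[(np.round(d['point'],3).tolist(),round(d['score'],2)) for d in spotter.mark_of(t,c)])
E
```

```text
pics
[ 0.24745568 -0.49088696  0.24939269] [[ 8.93008096e-01  4.50040460e-01 -3.53186230e-04]
 [ 4.50040471e-01 -8.93006980e-01  1.45167926e-03]
 [ 3.37916633e-04 -1.45530943e-03 -9.99998884e-01]] 0.08535796085792613 0.0
scene [[458.964544156192, 0.0, 262.9713094173495], [0.0, 458.964544156192, 191.25349865807], [0.0, 0.0, 1.0]] [ 2.37933075  0.59120518 -0.22375145] [-0.45197125 -0.15997893  1.4292396 ]
top [[396.9081834980534, 0.0, 259.8041679769031], [0.0, 396.9081834980534, 195.36953631949126], [0.0, 0.0, 1.0]] [ 2.1870731  -2.18008291  0.08312992] [-0.0124115   0.51773943  1.3022638 ]
scene jig [([0.644, -0.01, -0.0], 0.82), ([0.553, -0.01, 0.031], 0.74), ([0.448, 0.434, -0.0], 0.35)]
scene flange_edge [([0.551, -0.013, 0.029], 0.61)]
scene end_stop [([0.633, 0.247, -0.001], 0.75)]
scene gusset1 [([0.41, -0.437, 0.0], 0.91), ([0.318, -0.184, 0.005], 0.82), ([0.339, 0.293, -0.004], 0.75), ([0.424, -0.178, -0.004], 0.66), ([0.422, 0.196, 0.002], 0.5)]
scene gusset1_back [([0.419, -0.458, 0.0], 0.86), ([0.443, -0.191, -0.001], 0.74), ([0.405, -0.034, -0.0], 0.59)]
scene sink1 [([0.6
[... 770 characters left out ...]
, -0.054, -0.008], 0.48)]
top gusset1_back [([0.414, -0.456, -0.002], 0.85), ([0.337, -0.201, -0.005], 0.81), ([0.399, -0.037, 0.004], 0.59), ([0.631, -0.199, 0.0], 0.55), ([0.447, -0.196, -0.003], 0.52), ([0.423, 0.194, 0.002], 0.5)]
top sink1 [([0.454, 0.062, 0.001], 0.74), ([0.353, -0.305, 0.0], 0.6)]
top plug [([0.534, -0.402, -0.001], 0.64)]
top roller [([0.455, 0.431, -0.001], 0.6)]
top tin [([0.364, 0.285, 0.001], 0.6), ([0.544, 0.408, -0.001], 0.55), ([0.649, -0.128, 0.03], 0.27)]
top seam_a [([0.632, -0.199, 0.001], 0.63), ([0.614, 0.183, 0.002], 0.58), ([0.34, 0.294, 0.004], 0.26)]
top bay1 [([0.638, 0.109, 0.033], 0.9), ([0.646, 0.031, 0.03], 0.77), ([0.643, -0.044, 0.028], 0.64)]
```

View pics/top0.png

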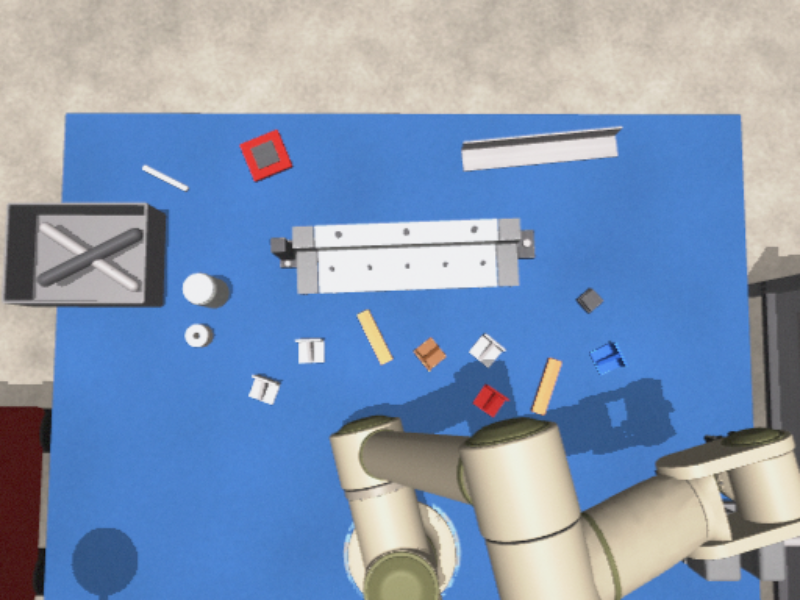

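View pics/scene0.png

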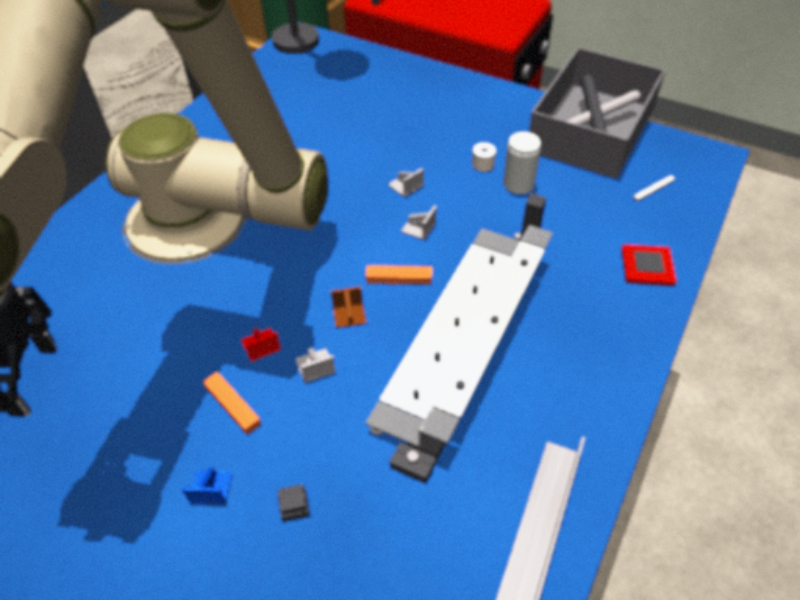

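The top view, in 800x600 pixels, shows three grey gussets at (311,350), (265,389) and (487,349). The look-alikes are brown (430,353), red (490,400) and blue (606,357). The copper sinks are at (375,337) and (546,385). The tall post is at the left, at (280,247), which is the +y end, so I fill bays 1, 2 and 3. The white rail at (540,150) is not the sill on the jig.

Next I fit the poses precisely.

```bash
cat > h.py <<'E'
from rig import observe, optics, order, spotter
import cv2,numpy as np
from scipy.optimize import minimize, least_squares
def box(x0,x1,y0,y1,z0,z1): return np.array([[x,y,z] for x in(x0,x1) for y in(y0,y1) for z in(z0,z1)])/1000.
GUS=[box(-25,25,-27,27,0,5),box(20,25,-27,27,0,45),
 np.array([[x,y,z] for y in(-4,4) for x,z in((-22,5),(-22,22),(20,45),(20,5))])/1000.]
SINK=[box(-60,60,-14,14,0,20)]
def world(P,p,z=0):
    c,s=np.cos(p[2]),np.sin(p[2]); P=np.asarray(P)
    return np.c_[p[0]+c*P[...,0]-s*P[...,1],p[1]+s*P[...,0]+c*P[...,1],P[...,2]+z]
def proj(im,P): return cv2.projectPoints(np.asarray(P,float),im['rvec'],im['tvec'],im['camera_matrix'],None)[0].reshape(-1,2)
def render(im,parts,p,z,K=4):
    m=np.zeros((384*K,512*K),np.uint8)
    for P in parts:
        h=cv2.convexHull(((proj(im,world(P,p,z))+.5)*K*16-8).round().astype(np.int32))
        cv2.fillConvexPoly(m,h,1,shift=4)
    return cv2.resize(m.astype(np.float32),(512,384),interpolation=cv2.INTER_AREA)
def masks(thing,ims):
    return {c:[d['pixels'] for d in spotter.cut_out(thing,c)] for c in ims}
def fit(parts,M,ims,p0,yaws,z=0):
    # M: masks per camera; choose mask that overlaps the initial guess
    sel={}
    for c in ims:
        r=render(ims[c],parts,p0,z); o=[(r*m).sum()/ (r.sum()+m.sum()) for m in M[c]]
        if o and max(o)>.15: sel[c]=M[c][int(np.argmax(o))].astype(np.float32)
    def cost(p):
        e=0
        for c in sel:
            r=render(ims[c],parts,p,z); e+=np.abs(r-sel[c]).sum()/sel[c].sum()
        return e/len(sel)
    best=None
    for y in yaws:
        q=np.array([p0[0],p0[1],y])
        o=minimize(cost,q,method='Nelder-Mead',options=dict(initial_simplex=q+np.array([[0,0,0],[.008,0,0],[0,.008,0],[0,0,.25]]),maxiter=90))
        if best is None or o.fun<best.fun: best=o
    return best.x,best.fun,list(sel)
def snap(): return {c:optics.get_image(c) for c in('scene','top')}
def jigfit(ims,p):
    lines=[((-90,-230,29),(-90,230,29))]+[((-85,y,29),(-10,y,29)) for y in(-235,-190,190,235)]
    L=[]
    for a,b in lines:
        n=60 if a[0]==b[0] else 14
        L.append(np.linspace(a,b,n)/1000.)
    for it in range(6):
        obs=[]
        for c,im in ims.items():
            g=cv2.GaussianBlur(im['pixels'],(0,0),.8).astype(np.float32)[...,2]
            for P in L:
                uv=proj(im,world(P,p)); t=uv[-1]-uv[0]; nrm=np.array([-t[1],t[0]])/np.linalg.norm(t)
                s=np.arange(-4,4.01,.25)
                q=uv[:,None]+s[None,:,None]*nrm
                v=cv2.remap(g,q[...,0].astype(np.float32),q[...,1].astype(np.float32),cv2.INTER_LINEAR)
                d=np.abs(np.gradient(v,axis=1)); k=d.argmax(1)
                ok=(d.max(1)>3)&(k>1)&(k<len(s)-2)
                for i in np.where(ok)[0]: obs.append((c,P[i],q[i,k[i]],nrm))
        def res(p):
            out=[]
            for c in ims:
                o=[x for x in obs if x[0]==c]
                if o: out.append(((proj(ims[c],world(np.array([x[1] for x in o]),p))-np.array([x[2] for x in o]))*np.array([x[3] for x in o])).sum(1))
            return np.concatenate(out)
        p=least_squares(res,p,loss='soft_l1',f_scale=.5).x
    return p,np.median(np.abs(res(p))),len(obs)
def go(x,y,z,th,frm=None):
    """shift (cm, tool axes) and turn for TCP -> x,y,z with tool-x yaw th (deg, mod 180)"""
    if frm is None:
        s=observe(); R=np.array(s['tool_rot']); t0=np.degrees(np.arctan2(R[1,0],R[0,0])); P=np.array(s['position'])
    else: P,t0=np.array(frm[:3]),frm[3]
    a=np.radians(t0); d=np.array([x,y,z])-P
    tn=-((th-t0+90)%180-90)
    return np.round([100*(np.cos(a)*d[0]+np.sin(a)*d[1]),100*(np.sin(a)*d[0]-np.cos(a)*d[1]),-100*d[2],tn],2), t0
E
python3 - <<'E'
from h import *
ims=snap()
for sub in (['scene','top'],['scene'],['top']):
    p,r,n=jigfit({c:ims[c] for c in sub},np.array([.642,-.011,np.radians(2.5)])); print('jig',sub,p[:2].round(4),np.degrees(p[2]).round(2),r,n)
G=masks('gusset1',ims);S=masks('sink1',ims)
print([(c,len(G[c]),len(S[c])) for c in ims])
Y=np.radians(np.arange(0,360,45))
for g in((.424,-.181),(.423,.197),(.34,.293)):
    x,f,s=fit(GUS,G,ims,(*g,0),Y); print('g',x[:2].round(4),np.degrees(x[2]).round(1),round(f,3),s)
for g in((.454,.06,-1.2),(.352,-.306,-1.2)):
    x,f,s=fit(SINK,S,ims,(g[0],g[1],0),np.radians([0,45,90,135])); print('s',x[:2].round(4),np.degrees(x[2]).round(1),round(f,3),s)
im=ims['top']['pixels']
o=np.hstack([cv2.resize(im[215:265,185:265],None,fx=5,fy=5,interpolation=2)[:, :400],cv2.resize(im[195:245,265:345],None,fx=5,fy=5)])
o2=cv2.resize(im[205:270,150:310],None,fx=5,fy=5,interpolation=2)
cv2.imwrite('pics/crop1.png',o2)
E
```

```text
jig ['scene', 'top'] [ 0.6419 -0.009 ] 2.38 0.254630795913979 227
jig ['scene'] [ 0.6424 -0.0081] 2.37 0.23109333246877312 112
jig ['top'] [ 0.6411 -0.01  ] 2.39 0.24263380605397988 114
[('scene', 6, 3), ('top', 6, 3)]
g [ 0.4238 -0.1794] 320.9 0.112 ['scene', 'top']
g [0.422  0.1939] 361.8 0.161 ['scene', 'top']
g [0.3403 0.293 ] -19.0 0.089 ['scene', 'top']
s [0.4513 0.0581] 27.6 0.1 ['scene', 'top']
s [ 0.3498 -0.3069] 161.3 0.105 ['scene', 'top']
```

View pics/crop1.png

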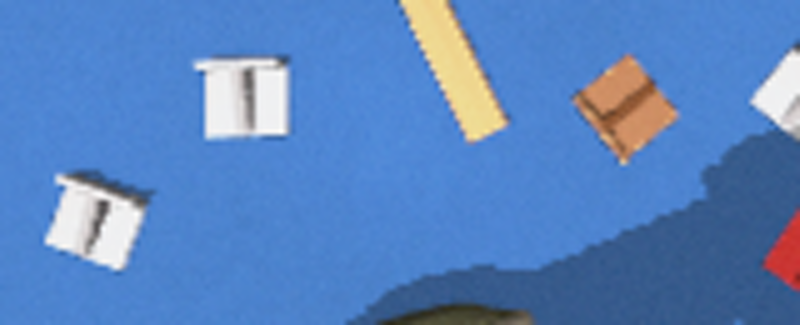

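```bash
python3 - <<'E'
from h import *
# sink2 first: grasp 30 mm toward rear end (-x side along its axis, yaw -18.7)
for n,x,y,yaw in(('sink_b',.3498,-.3069,-18.7),('sink_a',.4513,.0581,27.6)):
    a=np.radians(yaw); gx,gy=x-.03*np.cos(a),y-.03*np.sin(a)
    print(n,gx,gy,go(gx,gy,.15,yaw),go(gx,gy,.023,yaw))
j=(.6419,-.009,np.radians(2.38))
for n,P in dict(bay1=(-22,120,29),bay2=(-22,40,29),bay3=(-22,-40,29),sa=(-110,190,0),sb=(-110,-190,0)).items():
    print(n,world(np.array([P])/1000,j).round(4))
print(observe()['q'])
E
```

```text
sink_b 0.32138369166761915 -0.2972816102824297 (array([ 15.32, -13.99,  10.  ,  45.45]), np.float64(26.746263970581573)) (array([ 15.32, -13.99,  22.7 ,  45.45]), np.float64(26.746263970581573))
sink_a 0.4247138926230635 0.04420111894640415 (array([ 39.92, -39.83,  10.  ,  -0.85]), np.float64(26.746263970581573)) (array([ 39.92, -39.83,  22.7 ,  -0.85]), np.float64(26.746263970581573))
bay1 [[0.6149 0.11   0.029 ]]
bay2 [[0.6183 0.0301 0.029 ]]
bay3 [[ 0.6216 -0.0499  0.029 ]]
sa [[0.5241 0.1763 0.    ]]
sb [[ 0.5399 -0.2034  0.    ]]
[-7.55890086e+01  2.18070436e+01  7.43359403e+01  2.07589780e-06
  8.38588600e+01 -1.23352728e+01]
```

The close crop confirms two plain grey gussets, at crop pixels (247,97) and (97,220), both with the back plate on the far side. The brown one at (627,105) is rejected. I start with the sink at (546,385).

move_arm(series="15.3 -14 10 45.4 0.3;15.3 -14 10 45.4 0.3;15.3 -14 10 45.4 0.3;15.3 -14 10 45.4 0.3;15.3 -14 10 45.4 0.3;15.3 -14 10 45.4 0.3;15.3 -14 10 45.4 0.3", force=70)

```text
time_s: 2.38
position: [0.3211, -0.2978, 0.1502]
tool_rot: [[0.948, -0.319, 0.0], [-0.319, -0.948, -0.001], [0.001, 0.001, -1.0]]
ft_force: [-0.3, -0.5, 0.4]
grip_width: 0.0558
gripper_force: 0.0
```

move_arm(series="0 0 5 0 0.3;0 0 10 0 0.3;0 0 12 0 0.3;0 0 12.8 0 0.3;0 0 12.8 0 0.3")

```text
time_s: 3.0
position: [0.3212, -0.2977, 0.0222]
tool_rot: [[0.947, -0.32, 0.0], [-0.32, -0.947, -0.0], [0.0, 0.0, -1.0]]
ft_force: [0.2, 0.6, 1.1]
grip_width: 0.0556
gripper_force: 0.0
```

move_arm(series="0 0 0 0 -1;0 0 0 0 -1;0 0 0 0 -1;0 0 0 0 -1;0 0 0 0 -1;0 0 0 0 -1")

```text
time_s: 3.75
position: [0.3214, -0.2975, 0.0231]
tool_rot: [[0.948, -0.319, 0.001], [-0.319, -0.948, -0.002], [0.001, 0.001, -1.0]]
ft_force: [-1.2, 1.4, 8.7]
grip_width: 0.0264
gripper_force: 69.9
```

move_arm(series="0 0 0 0 0.3;0 0 0 0 0.3;0 0 0 0 0.3;0 0 -6 0 0.3;0 0 -11 0 0;0 0 -11 0 -0.2")

```text
time_s: 4.5
position: [0.3219, -0.2984, 0.135]
tool_rot: [[0.948, -0.32, 0.004], [-0.32, -0.948, -0.006], [0.005, 0.005, -1.0]]
ft_force: [0.1, 0.3, -0.1]
grip_width: 0.0343
gripper_force: 0.0
```

move_arm(series="6.2 -14.4 0 20.5 -0.2;6.2 -14.4 0 20.5 -0.2;6.2 -14.4 0 20.5 -0.2;6.2 -14.4 0 20.5 -0.2;6.2 -14.4 0 20.5 -0.2")

```text
time_s: 5.12
position: [0.4255, -0.1806, 0.1313]
tool_rot: [[0.776, -0.631, -0.001], [-0.631, -0.776, 0.001], [-0.002, 0.0, -1.0]]
ft_force: [-0.7, -0.0, 0.2]
grip_width: 0.0341
gripper_force: 0.0
```

```bash
python3 - <<'E'
from h import *
ims=snap()
G=masks('gusset1',ims);S=masks('sink1',ims)
Y=np.radians(np.arange(0,360,45))
for g in((.424,-.181),):
    x,f,s=fit(GUS,G,ims,(*g,0),Y); print('g',x[:2].round(4),np.degrees(x[2]).round(1),round(f,3),s)
    a=x[2]; print(go(x[0]+.003*np.cos(a),x[1]+.003*np.sin(a),.028,np.degrees(a)))
for g in((.352,-.306,-1.2),):
    x,f,s=fit(SINK,S,ims,(g[0],g[1],0),np.radians([0,45,90,135])); print('s',x[:2].round(4),np.degrees(x[2]).round(1),round(f,3),s)
print(observe()['position'],observe()['grip_width'])
E
```

```text
g [ 0.4247 -0.1791] 317.9 0.11 ['scene']
(array([ 0.09, -0.1 , 10.4 ,  2.86]), np.float64(-39.236301590497675))
s [ 0.347 -0.307] 162.4 1.657 ['scene', 'top']
[ 0.42555046 -0.18130617  0.13198191] 0.0343108734831495
```

move_arm(series="0 0 5 1 -0.25;0 0 9 1 -0.25;0 0 10.3 1 -0.25;0 0 10.3 1 -0.25;0 0 10.3 1 -1;0 0 10.3 1 -1;0 0 10.3 1 -1;0 0 10.3 1 -1", force=40)

```text
time_s: 6.42
position: [0.4266, -0.1812, 0.0303]
tool_rot: [[0.764, -0.645, 0.002], [-0.645, -0.764, -0.002], [0.003, -0.0, -1.0]]
ft_force: [-0.6, 0.1, 7.2]
grip_width: 0.0071
gripper_force: 40.7
```

move_arm(series="0 0 -3 0 -1;0 0 -8 0 -1;0 0 -12 0 -1;0 0 -12 0 -1")

```text
time_s: 6.92
position: [0.4267, -0.1811, 0.1517]
tool_rot: [[0.764, -0.645, 0.005], [-0.645, -0.764, -0.004], [0.006, -0.0, -1.0]]
ft_force: [-0.1, 0.2, -3.0]
grip_width: 0.0069
gripper_force: 39.5
```

```bash
python3 - <<'E'
from h import *
o=observe();print(o['position'],o['grip_width'],o['gripper_force'])
j=(.6419,-.009,np.radians(2.38))
w=world(np.array([[-.042,-.04,0.029]]),j)[0]
print(w,go(w[0],w[1],.15,2.38),'z down to',.029+.028+.003)
E
```

```text
[ 0.42672298 -0.18113113  0.15169249] 0.006893874921473246 39.532906667736825
[ 0.60159731 -0.05070962  0.029     ] (array([  4.96, -21.24,   0.17, -42.52]), np.float64(-40.14412175974581)) z down to 0.060000000000000005
```

move_arm(series="5 -21.2 0 -42.5 -1;5 -21.2 0 -42.5 -1;5 -21.2 0 -42.5 -1;5 -21.2 0 -42.5 -1;5 -21.2 0 -42.5 -1;5 -21.2 0 -42.5 -1")

```text
time_s: 7.68
position: [0.5999, -0.0511, 0.1478]
tool_rot: [[0.999, 0.039, -0.003], [0.039, -0.999, 0.001], [-0.003, -0.001, -1.0]]
ft_force: [-0.4, -0.6, -3.3]
grip_width: 0.0073
gripper_force: 40.0
```

```bash
cat >> h.py <<'E'
J=(.6419,-.009,np.radians(2.38))
def injig():
    o=observe();R=np.array(o['tool_rot']);t=np.degrees(np.arctan2(R[1,0],R[0,0]))-np.degrees(J[2])
    d=np.array(o['position'])-[J[0],J[1],0];c,s=np.cos(J[2]),np.sin(J[2])
    return np.round([1000*(c*d[0]+s*d[1]),1000*(-s*d[0]+c*d[1]),1000*d[2],t],2),np.round(o['ft_force'],1),o['grip_width'],o['time_s'],np.round(o['q'],0)
E
python3 - <<'E'
from h import *
print(injig())
E
```

```text
(array([-43.73, -40.29, 147.79,  -0.15]), array([-0.4, -0.6, -3.3]), 0.007338289150078631, 7.675, array([-16.,  32.,  75.,  -0.,  74.,  72.]))
```

move_arm(series="0 0 4 0 -1;0 0 7 0 -1;0 0 8.4 0 -1;0 0 8.4 0 -1;0.8 0 8.4 0 -1;1.4 0 8.4 0 -1;1.4 0 8.4 0 -1")

```text
time_s: 8.55
position: [0.6156, -0.0503, 0.0655]
tool_rot: [[0.999, 0.041, 0.001], [0.041, -0.999, -0.0], [0.001, 0.0, -1.0]]
ft_force: [-0.6, -0.1, -2.8]
grip_width: 0.0069
gripper_force: 39.9
```

```bash
python3 - <<'E'
from h import *
print(injig())
im=optics.get_image('scene')
p=proj(im,[[.62,-.05,.05]])[0].astype(int)
cv2.imwrite('pics/pl1.png',cv2.resize(im['pixels'][p[1]-45:p[1]+45,p[0]-60:p[0]+60],None,fx=5,fy=5,interpolation=2))
im=optics.get_image('top')
S=masks('gusset1',{'scene':0})
x=fit(GUS,S,{'scene':optics.get_image('scene')},world(np.array([[-.033,-.04,0]]),J)[0][:2].tolist()+[J[2]],[J[2]],z=.033);print(x)
E
```

```text
(array([-2.802e+01, -4.017e+01,  6.554e+01, -2.000e-02]), array([-0.6, -0.1, -2.8]), 0.006885098707158968, 8.55, array([-16.,  39.,  77.,  -0.,  64.,  72.]))
(array([ 0.61309599, -0.05190761,  0.1463547 ]), np.float64(0.8239397406578064), ['scene'])
```

View pics/pl1.png

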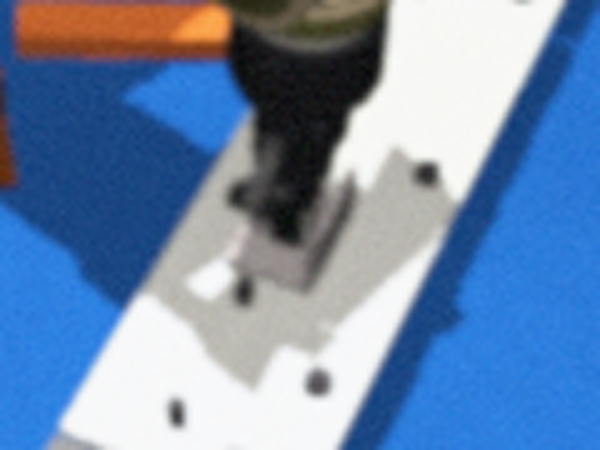

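move_arm(series="0 0 0.5 0 -1;0.3 0 0.5 0 -1;0.6 0 0.5 0 -1;0.6 0 0.5 0 -1;0.8 0 0.5 0 -1;0.8 0 0.5 0 -1")

```text
time_s: 9.5
position: [0.623, -0.05, 0.06]
tool_rot: [[0.999, 0.041, 0.0], [0.041, -0.999, -0.0], [0.0, 0.0, -1.0]]
ft_force: [0.3, 0.3, -3.7]
grip_width: 0.0073
gripper_force: 40.0
```

move_arm(series="0.2 0 0 0 -1;0.2 0 0.1 0 -1;0.2 0 0.2 0 -1;0.2 0 0.2 0 -1")

```text
time_s: 10.0
position: [0.6233, -0.0499, 0.0594]
tool_rot: [[0.999, 0.041, -0.003], [0.041, -0.999, -0.0], [-0.003, -0.0, -1.0]]
ft_force: [-12.0, -0.7, 12.0]
grip_width: 0.0074
gripper_force: 42.2
```

move_arm(series="0.15 0 0 0 -1;0.3 0 0 0 -1;0.3 0 0 0 -1")

```text
time_s: 10.38
position: [0.6234, -0.0498, 0.0594]
tool_rot: [[0.999, 0.041, -0.011], [0.041, -0.999, -0.0], [-0.011, -0.0, -1.0]]
ft_force: [-27.9, -2.7, 20.8]
grip_width: 0.007
gripper_force: 43.6
```

move_arm(series="-0.25 0 -0.05 0 -1;-0.25 0 -0.05 0 -1;-0.25 0 -0.05 0 -0.3;-0.25 0 -0.05 0 -0.3;-0.25 0 -0.05 0 -0.3;-0.25 0 -3 0 -0.3;-0.25 0 -8 0 -0.3;-0.25 0 -9 0 -0.2")

```text
time_s: 11.38
position: [0.6267, -0.0501, 0.1515]
tool_rot: [[0.999, 0.041, 0.006], [0.041, -0.999, -0.002], [0.006, 0.002, -1.0]]
ft_force: [-0.8, 0.4, -1.1]
grip_width: 0.0342
gripper_force: 0.0
```

```bash
python3 - <<'E'
from h import *
print(injig())
ims=snap();S=masks('gusset1',ims)
for z in (.029,):
    x,f,s=fit(GUS,S,ims,world(np.array([[-.025,-.04,0]]),J)[0][:2].tolist()+[J[2]],[J[2]],z=z);print(x,f,s)
    c,sn=np.cos(J[2]),np.sin(J[2]);d=x[:2]-J[:2];print(1000*(c*d[0]+sn*d[1]),1000*(-sn*d[0]+c*d[1]),np.degrees(x[2]-J[2]))
im=ims['scene'];p=proj(im,[[.62,-.05,.05]])[0].astype(int)
cv2.imwrite('pics/pl2.png',cv2.resize(im['pixels'][p[1]-45:p[1]+45,p[0]-60:p[0]+60],None,fx=5,fy=5,interpolation=2))
x,f,s=fit(GUS,S,ims,(.422,.194,0),[.03]);print(x,f,s)
a=x[2];print(go(x[0]+.003*np.cos(a),x[1]+.003*np.sin(a),.03,np.degrees(a)))
E
```

```text
(array([-1.6940e+01, -4.0460e+01,  1.5149e+02, -3.0000e-02]), array([-0.8,  0.4, -1.1]), 0.03415200172657534, 11.375, array([-15.,  34.,  70.,   0.,  76.,  72.]))
[ 0.61917097 -0.05125018  0.11686462] 0.3451986610889435 ['scene']
-24.463937635963365 -41.26986813235925 4.31584967024536
[0.42105056 0.19520512 0.04321094] 0.09567901492118835 ['top']
(array([-19.06, -25.31,  11.68,  -0.13]), np.float64(2.3441934631021057))
```

View pics/pl2.png

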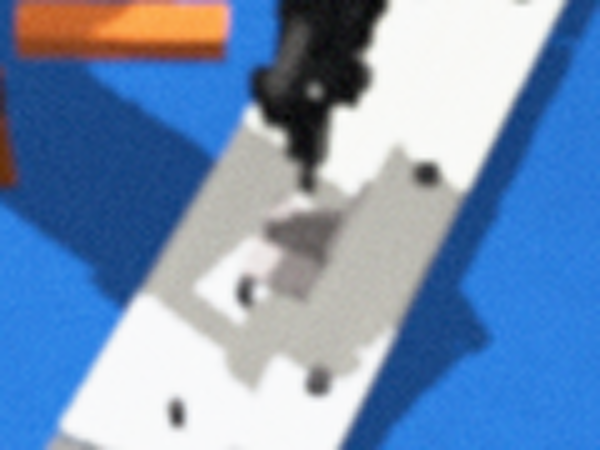

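move_arm(series="-19 -25.3 0 0 -0.25;-19 -25.3 0 0 -0.25;-19 -25.3 0 0 -0.25;-19 -25.3 0 0 -0.25;-19 -25.3 0 0 -0.25;-19 -25.3 0 0 -0.25;-19 -25.3 4 0 -0.25;-19 -25.3 4 0 -0.25")

```text
time_s: 12.58
position: [0.4241, 0.1944, 0.1058]
tool_rot: [[0.999, 0.04, -0.006], [0.04, -0.999, -0.001], [-0.006, 0.001, -1.0]]
ft_force: [0.3, 1.0, 0.0]
grip_width: 0.032
gripper_force: 0.0
```

```bash
python3 - <<'E'
from h import *
ims=snap();S=masks('gusset1',ims);o=observe();print(o['position'])
x,f,s=fit(GUS,S,{'scene':ims['scene']},(.422,.194,0),[.03]);print(x,f,s)
a=x[2];print(go(x[0]+.003*np.cos(a),x[1]+.003*np.sin(a),.0295,np.degrees(a)))
x,f,s=fit(GUS,S,ims,world(np.array([[-.025,-.04,0]]),J)[0][:2].tolist()+[J[2]],[J[2]],z=.029);print(f,s)
c,sn=np.cos(J[2]),np.sin(J[2]);d=x[:2]-J[:2];print(1000*(c*d[0]+sn*d[1]),1000*(-sn*d[0]+c*d[1]),np.degrees(x[2]-J[2]))
S=masks('sink1',ims)
for g in((.45,.057,-1.2),(.352,-.306,-1.2),):
    x,f,s=fit(SINK,S,ims,(g[0],g[1],0),np.radians([0,45,90,135])); print('s',x[:2].round(4),np.degrees(x[2]).round(1),round(f,3),s)
E
```

```text
[0.42593653 0.19487202 0.10883913]
[0.42345866 0.19628117 0.02478737] 0.0885600671172142 ['scene']
(array([ 0.06, -0.15,  7.93,  0.88]), np.float64(2.3046394507464707))
0.3346617519855499 ['scene', 'top']
-25.990154743180153 -41.646580147029226 0.4894028523190494
s [0.4529 0.0588] 27.6 0.112 ['scene', 'top']
s [ 0.3494 -0.3067] -19.0 0.099 ['scene']
```

move_arm(series="0 -0.1 4 0.3 -0.25;0 -0.1 6.5 0.3 -0.25;0 -0.1 7.8 0.3 -0.25;0 -0.1 7.8 0.3 -0.25;0 -0.1 7.8 0.3 -1;0 -0.1 7.8 0.3 -1;0 -0.1 7.8 0.3 -1;0 -0.1 7.8 0.3 -1")

```text
time_s: 13.88
position: [0.4257, 0.1963, 0.031]
tool_rot: [[0.999, 0.036, 0.002], [0.036, -0.999, 0.0], [0.002, -0.0, -1.0]]
ft_force: [0.2, -0.5, 6.7]
grip_width: 0.0075
gripper_force: 40.7
```

move_arm(series="0 0 -4 0 -1;0 0 -9 0 -1;0 0 -12 0 -1;0 0 -12 0 -1")

```text
time_s: 14.38
position: [0.4257, 0.1963, 0.1518]
tool_rot: [[0.999, 0.036, 0.004], [0.036, -0.999, 0.001], [0.005, -0.001, -1.0]]
ft_force: [0.1, -0.2, -3.4]
grip_width: 0.0073
gripper_force: 39.7
```

```bash
python3 - <<'E'
from h import *
w=world(np.array([[-.034,.12,0.029]]),J)[0]
print(injig(),go(w[0],w[1],.15,2.38),go(w[0],w[1],.065,2.38))
E
```

```text
(array([-207.48,  214.1 ,  151.82,   -0.33]), array([ 0.1, -0.2, -3.4]), 0.007343649866274239, 14.375, array([10., 20., 96.,  0., 64., 98.])) (array([17.4 ,  9.31,  0.18, -0.33]), np.float64(2.050154490993681)) (array([17.4 ,  9.31,  8.68, -0.33]), np.float64(2.050154490993681))
```

move_arm(series="6 3.1 0 -0.3 -1;11.6 6.2 0 -0.3 -1;16 9.3 0 -0.3 -1;16.5 9.3 0 -0.3 -1;16.5 9.3 3 -0.3 -1;16.5 9.3 6 -0.3 -1;16.5 9.3 8.3 -0.3 -1;16.5 9.3 8.3 -0.3 -1")

```text
time_s: 15.38
position: [0.5913, 0.1096, 0.0644]
tool_rot: [[0.999, 0.041, -0.006], [0.041, -0.999, 0.0], [-0.006, -0.0, -1.0]]
ft_force: [-0.3, -0.2, -3.0]
grip_width: 0.007
gripper_force: 39.6
```

```bash
python3 - <<'E'
from h import *
print(injig())
E
```

```text
(array([-4.5630e+01,  1.2057e+02,  6.4380e+01, -1.0000e-02]), array([-0.3, -0.2, -3. ]), 0.006972368431764133, 15.375, array([-1., 38., 80.,  0., 63., 87.]))
```

move_arm(series="1 0.05 0.1 0 -1;1.8 0.05 0.3 0 -1;2.2 0.05 0.4 0 -1;2.2 0.05 0.4 0 -1;2.4 0.05 0.4 0 -1;2.6 0.05 0.4 0 -1;2.8 0.05 0.5 0 -1;2.8 0.05 0.5 0 -1")

```text
time_s: 16.38
position: [0.6164, 0.1098, 0.0618]
tool_rot: [[0.999, 0.042, -0.013], [0.042, -0.999, -0.001], [-0.013, 0.0, -1.0]]
ft_force: [-23.4, -3.2, 10.2]
grip_width: 0.0073
gripper_force: 42.0
```

move_arm(series="0 0 0.1 0 -1;0 0 0.2 0 -1;0 0 0.2 0 -1")

```text
time_s: 16.75
position: [0.6164, 0.1099, 0.06]
tool_rot: [[0.999, 0.042, -0.012], [0.042, -0.999, -0.001], [-0.012, 0.0, -1.0]]
ft_force: [-24.0, -2.1, 11.7]
grip_width: 0.0071
gripper_force: 42.0
```

move_arm(series="0 0 0.1 0 -1;0 0 0.15 0 -1;0 0 0.15 0 -1")

```text
time_s: 17.12
position: [0.6164, 0.1099, 0.06]
tool_rot: [[0.999, 0.042, -0.011], [0.042, -0.999, -0.001], [-0.011, 0.0, -1.0]]
ft_force: [-28.3, -1.9, 22.7]
grip_width: 0.0069
gripper_force: 43.7
```

Seated on the flange. Release it, then go to the third gusset and look.

move_arm(series="-0.25 0 -0.1 0 -1;-0.25 0 -0.1 0 -1;-0.25 0 -0.1 0 -0.3;-0.25 0 -0.1 0 -0.3;-0.25 0 -0.1 0 -0.3;-0.4 0 -3 0 -0.3;-0.4 0 -8 0 -0.3;-0.4 0 -9 0 -0.25")

```text
time_s: 18.12
position: [0.6187, 0.1096, 0.1521]
tool_rot: [[0.999, 0.041, 0.007], [0.041, -0.999, -0.0], [0.006, 0.0, -1.0]]
ft_force: [0.3, -0.5, -0.6]
grip_width: 0.032
gripper_force: 0.0
```

```bash
python3 - <<'E'
from h import *
print(injig())
ims=snap();S=masks('gusset1',ims)
x,f,s=fit(GUS,S,ims,(.3403,.293,0),[-.33]);print(x,f,s)
a=x[2];print(go(x[0]+.003*np.cos(a),x[1]+.003*np.sin(a),.106,np.degrees(a)))
E
```

```text
(array([-1.8260e+01,  1.1944e+02,  1.5205e+02, -3.0000e-02]), array([ 0.3, -0.5, -0.6]), 0.03202921696173854, 18.125, array([-1., 34., 70., -0., 76., 87.]))Traceback (most recent call last):
  File "<stdin>", line 4, in <module>
  File "h.py", line 34, in fit
    o=minimize(cost,q,method='Nelder-Mead',options=dict(initial_simplex=q+np.array([[0,0,0],[.008,0,0],[0,.008,0],[0,0,.25]]),maxiter=90))
    res = _minimize_neldermead(fun, x0, args, callback, bounds=bounds,
                               **options)
    fsim[k] = func(sim[k])
              ~~~~^^^^^^^^
    fx = function(np.copy(x), *(wrapper_args + args))
  File "h.py", line 30, in cost
    return e/len(sel)
           ~^~~~~~~~~
ZeroDivisionError: division by zero
```

```bash
python3 - <<'E'
from h import *
ims=snap()
for c in ims:
    print(c,[(np.round(d['point'],3).tolist(),round(d['score'],2)) for d in spotter.mark_of('gusset1',c)])
cv2.imwrite('pics/s2.png',cv2.resize(ims['scene']['pixels'],(800,600)))
S=masks('gusset1',ims)
for g in((.3403,.293,0),(.3403,.293,0)):
  for c in ims:
    print(c,[np.round(np.mean(np.argwhere(m),0)) for m in S[c]], proj(ims[c],[[.34,.293,.02]]))
E
```

```text
scene [([0.39, 0.277, -0.007], 0.77), ([0.321, -0.185, 0.003], 0.71), ([0.408, -0.436, -0.004], 0.67), ([0.621, -0.05, 0.028], 0.6), ([0.417, -0.06, 0.002], 0.58), ([0.611, 0.111, 0.028], 0.56)]
top [([0.411, -0.436, 0.003], 0.88), ([0.418, -0.054, -0.005], 0.79), ([0.318, -0.189, 0.004], 0.77), ([0.618, -0.052, 0.029], 0.67), ([0.386, 0.274, 0.002], 0.67), ([0.616, 0.111, 0.03], 0.62), ([0.533, -0.402, 0.0], 0.53)]
scene [array([218., 290.]), array([196., 222.]), array([177., 312.]), array([220., 166.]), array([311., 133.]), array([124., 271.])] [[258.52715826 113.56151914]]
top [array([256., 312.]), array([233., 172.]), array([229., 389.]), array([164., 272.]), array([226., 274.]), array([169., 221.])] [[167.43220229 248.86935092]]
scene [array([218., 290.]), array([196., 222.]), array([177., 312.]), array([220., 166.]), array([311., 133.]), array([124., 271.])] [[258.52715826 113.56151914]]
top [array([256., 312.]), array([233., 172.]), array([229., 389.]), array([164., 272.]), array([226., 274.]), array([169., 221.])] [[167.43220229 248.86935092]]
```

View pics/s2.png

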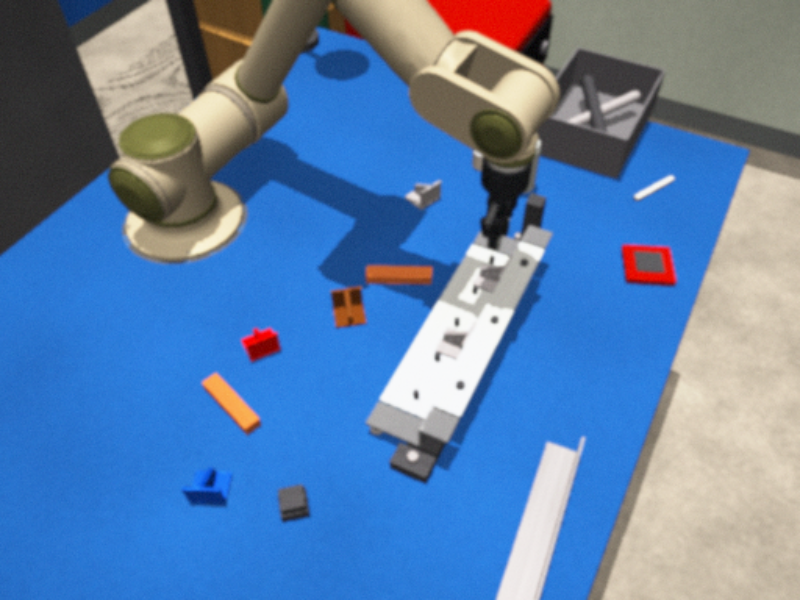

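The third gusset was knocked from (0.340, 0.293) to about (0.388, 0.276) and now shows at pixel (425,195). The other two stand in bays 1 and 3, and no fourth gusset is visible. I refit its pose.

```bash
python3 - <<'E'
from h import *
ims=snap();S=masks('gusset1',ims)
x,f,s=fit(GUS,S,ims,(.388,.276,0),np.radians(np.arange(0,360,45)));print(x,np.degrees(x[2]),f,s)
a=x[2];print(go(x[0]+.003*np.cos(a),x[1]+.003*np.sin(a),.106,np.degrees(a)))
E
```

```text
[0.3902235  0.27506902 5.86145758] 335.83678133936456 0.09609683603048325 ['scene']
(array([-21.74, -17.33,   4.24,  26.51]), np.float64(2.3426952071848195))
```

move_arm(series="-5 -2 0 0 -0.25;-10 -6 0 10 -0.25;-15 -11 0 20 -0.25;-21.7 -17.3 0 26.5 -0.25;-21.7 -17.3 0 26.5 -0.25;-21.7 -17.3 2 26.5 -0.25;-21.7 -17.3 4.2 26.5 -0.25;-21.7 -17.3 4.2 26.5 -0.25")

```text
time_s: 19.82
position: [0.3928, 0.2734, 0.1057]
tool_rot: [[0.912, -0.409, -0.002], [-0.409, -0.912, -0.001], [-0.002, 0.002, -1.0]]
ft_force: [0.8, 0.6, 0.8]
grip_width: 0.0322
gripper_force: 0.0
```

```bash
python3 - <<'E'
from h import *
ims=snap();S=masks('gusset1',ims)
for c in ims:
  try:
    x,f,s=fit(GUS,S,{c:ims[c]},(.390,.275,0),[-.42]);print(x,np.degrees(x[2]),f,s)
    a=x[2];print(go(x[0]+.003*np.cos(a),x[1]+.003*np.sin(a),.0295,np.degrees(a)))
  except ZeroDivisionError: print(c,'no')
E
```

```text
[ 0.39009421  0.27541887 -0.41048128] -23.518844654026204 0.12019230425357819 ['scene']
(array([-0.12, -0.01,  7.79, -0.65]), np.float64(-24.169931784306858))
[ 0.40498732  0.24859747 -0.05145882] -2.948373277447712 3.234631061553955 ['top']
(array([  2.31,   1.72,   7.79, -21.22]), np.float64(-24.169931784306858))
```

move_arm(series="-0.1 0 4 0 -0.25;-0.1 0 6.5 0 -0.25;-0.1 0 7.7 0 -0.25;-0.1 0 7.7 0 -0.25;-0.1 0 7.7 0 -1;-0.1 0 7.7 0 -1;-0.1 0 7.7 0 -1;-0.1 0 7.7 0 -1")

```text
time_s: 21.02
position: [0.3931, 0.2742, 0.0305]
tool_rot: [[0.912, -0.409, 0.002], [-0.409, -0.912, 0.001], [0.002, -0.002, -1.0]]
ft_force: [-0.4, 0.2, 6.9]
grip_width: 0.0074
gripper_force: 40.9
```

move_arm(series="0 0 -4 0 -1;0 0 -9 0 -1;0 0 -12 0 -1;0 0 -12 0 -1")

```text
time_s: 21.52
position: [0.393, 0.2742, 0.1511]
tool_rot: [[0.912, -0.409, 0.004], [-0.409, -0.912, 0.002], [0.003, -0.003, -1.0]]
ft_force: [-0.3, -0.5, -3.3]
grip_width: 0.0072
gripper_force: 39.8
```

```bash
python3 - <<'E'
from h import *
w=world(np.array([[-.046,.04,0.029]]),J)[0]
print(injig(),go(w[0],w[1],.15,2.38),go(w[0],w[1],.065,2.38))
E
```

```text
(array([-236.9 ,  293.31,  151.15,  -26.53]), array([-0.3, -0.5, -3.3]), 0.007214344959261072, 21.525, array([ 21.,  21.,  94.,   0.,  65., 135.])) (array([ 28.39,  14.14,   0.11, -26.53]), np.float64(-24.14739861448245)) (array([ 28.39,  14.14,   8.61, -26.53]), np.float64(-24.14739861448245))
```

move_arm(series="5.2 2.6 0 -8 -1;10.4 5.2 0 -18 -1;15.8 7.9 0 -26.5 -1;21 10.6 0 -26.5 -1;26 13 0 -26.5 -1;28.3 14.1 0 -26.5 -1;28.4 14.1 0 -26.5 -1;28.4 14.1 0 -26.5 -1")

```text
time_s: 22.52
position: [0.593, 0.0297, 0.1481]
tool_rot: [[0.999, 0.041, -0.003], [0.041, -0.999, 0.001], [-0.003, -0.001, -1.0]]
ft_force: [-0.3, 0.6, -3.2]
grip_width: 0.0072
gripper_force: 39.8
```

move_arm(series="0 0 3 0 -1;0 0 6 0 -1;0 0 8.2 0 -1;0 0 8.2 0 -1;0 0 8.4 0 -1")

```text
time_s: 23.15
position: [0.5942, 0.0296, 0.0665]
tool_rot: [[0.999, 0.042, 0.001], [0.042, -0.999, -0.0], [0.001, 0.0, -1.0]]
ft_force: [-0.8, -0.5, -2.4]
grip_width: 0.007
gripper_force: 39.8
```

```bash
python3 - <<'E'
from h import *
print(injig())
E
```

```text
(array([-4.608e+01,  4.056e+01,  6.646e+01,  1.000e-02]), array([-0.8, -0.5, -2.4]), 0.006974320550807679, 23.15, array([-9., 37., 81.,  0., 62., 79.]))
```

move_arm(series="1 0.05 0.3 0 -1;1.8 0.05 0.5 0 -1;2.2 0.05 0.5 0 -1;2.2 0.05 0.5 0 -1;2.4 0.05 0.5 0 -1;2.6 0.05 0.5 0 -1;2.8 0.05 0.6 0 -1;2.8 0.05 0.7 0 -1")

```text
time_s: 24.15
position: [0.6208, 0.0297, 0.0596]
tool_rot: [[0.999, 0.041, -0.003], [0.041, -0.999, -0.0], [-0.003, 0.0, -1.0]]
ft_force: [-11.9, -1.0, 14.4]
grip_width: 0.0069
gripper_force: 42.5
```

move_arm(series="0.1 0 0.1 0 -1;0.1 0 0.15 0 -1;0.1 0 0.15 0 -1")

```text
time_s: 24.52
position: [0.6208, 0.0298, 0.0596]
tool_rot: [[0.999, 0.041, -0.004], [0.041, -0.999, -0.001], [-0.004, 0.0, -1.0]]
ft_force: [-19.7, -0.8, 23.8]
grip_width: 0.0072
gripper_force: 43.8
```

move_arm(series="-0.2 0 -0.1 0 -1;-0.2 0 -0.1 0 -1;-0.2 0 -0.1 0 -0.3;-0.2 0 -0.1 0 -0.3;-0.2 0 -0.1 0 -0.3;-0.4 0 -3 0 -0.3;-0.4 0 -8 0 -0.3;-0.4 0 -9 0 -0.25")

```text
time_s: 25.52
position: [0.6202, 0.0295, 0.1503]
tool_rot: [[0.999, 0.041, 0.006], [0.041, -0.999, -0.001], [0.006, 0.001, -1.0]]
ft_force: [0.2, -0.1, -0.3]
grip_width: 0.0319
gripper_force: 0.0
```

```bash
python3 - <<'E'
from h import *
ims=snap();S=masks('sink1',ims);print(injig())
for g in((.4525,.0588,27.6),(.3495,-.3068,-19)):
    x,f,s=fit(SINK,S,ims,(g[0],g[1],np.radians(g[2])),np.radians([g[2]]));y=np.degrees(x[2]);print(x[:2].round(4),y,f,s)
    a=x[2];print(go(x[0]-.03*np.cos(a),x[1]-.03*np.sin(a),.15,y),go(x[0]-.03*np.cos(a),x[1]-.03*np.sin(a),.024,y))
E
```

```text
(array([-2.1820e+01,  3.9610e+01,  1.4574e+02, -3.0000e-02]), array([-0.3, -0.5, -0.4]), 0.03206112995086396, 25.725, array([-8., 34., 72.,  0., 75., 79.]))
[0.456  0.0579] 25.302372432197604 0.0596374049782753 ['scene']
(array([-18.88,  -2.32,  -0.43, -22.96]), np.float64(2.3450110611485027)) (array([-18.88,  -2.32,  12.17, -22.96]), np.float64(2.3450110611485027))
[ 0.3481 -0.3082] -19.08002197361268 0.11421117931604385 ['scene', 'top']
(array([-31.18,  31.56,  -0.43,  21.43]), np.float64(2.3450110611485027)) (array([-31.18,  31.56,  12.17,  21.43]), np.float64(2.3450110611485027))
```

move_arm(series="-6 -1 0 -8 0;-12 -2 0 -18 0;-18 -2.3 0 -24.8 0.1;-19 -2.3 0 -24.8 0.1;-19 -2.3 5 -24.8 0.1;-19 -2.3 9 -24.8 0.1;-19 -2.3 11 -24.8 0.1;-19 -2.3 11.8 -24.8 0.1", force=80)

```text
time_s: 26.72
position: [0.4282, 0.0447, 0.0274]
tool_rot: [[0.89, 0.455, -0.003], [0.455, -0.89, 0.0], [-0.002, -0.002, -1.0]]
ft_force: [-0.4, -0.3, -0.1]
grip_width: 0.0469
gripper_force: 0.0
```

move_arm(series="0 0 0 0 0.1;0 0 0 0 -1;0 0 0 0 -1;0 0 0 0 -1;0 0 0 0 -1;0 0 0 0 -1")

```text
time_s: 27.48
position: [0.4284, 0.0449, 0.03]
tool_rot: [[0.89, 0.457, 0.002], [0.457, -0.89, -0.0], [0.001, 0.001, -1.0]]
ft_force: [-1.1, 1.1, 5.2]
grip_width: 0.0255
gripper_force: 79.0
```

move_arm(series="0 0 -1 0 -1;0 0 -3 0 -1;0 0 -4 0 -1;0 0 -4 0 -1;0 0 -4 0 -1")

```text
time_s: 28.1
position: [0.4278, 0.0449, 0.0686]
tool_rot: [[0.89, 0.456, -0.001], [0.456, -0.89, 0.0], [-0.001, -0.001, -1.0]]
ft_force: [-0.6, -0.4, -6.1]
grip_width: 0.0253
gripper_force: 79.7
```

```bash
python3 - <<'E'
from h import *
ims=snap();S=masks('sink1',ims);print(injig(),observe()['wrist_torque'])
x,f,s=fit(SINK,S,ims,(.453,.058,.45),[.45],z=.037);y=np.degrees(x[2]);print(x,y,f,s)
p=np.array(observe()['position'])[:2]-x[:2]; print('grip offset along bar',np.linalg.norm(p))
w=world(np.array([[-.195,.19,0]]),J)[0];print(go(w[0],w[1],.064,2.38))
E
```

```text
(array([-211.52,   62.67,   68.62,   24.76]), array([ 0.3, -0.1, -6.2]), 0.025271129263584654, 28.3, array([-10.,  24., 108.,   0.,  48.,  53.])) [-0.09275303  0.16049101 -0.04329863]
[0.45246099 0.05874974 0.48458905] 27.76490723955316 0.36102184653282166 ['scene']
grip offset along bar 0.028172357837094965
(array([  6.83, -10.87,   0.46,  24.76]), np.float64(27.143604258362423))
```

move_arm(series="3 -5 0 8 -1;6.8 -10.9 0 18 -1;6.8 -10.9 0 24.8 -1;6.8 -10.9 0 24.8 -1;6.8 -10.9 1.5 24.8 -1;6.8 -10.9 3 24.8 -1;6.8 -10.9 3.7 24.8 -1;6.8 -10.9 3.9 24.8 -1")

```text
time_s: 29.3
position: [0.4388, 0.1722, 0.03]
tool_rot: [[0.999, 0.041, -0.001], [0.041, -0.999, -0.0], [-0.001, 0.0, -1.0]]
ft_force: [-6.2, -4.8, 13.8]
grip_width: 0.0257
gripper_force: 82.8
```

```bash
python3 - <<'E'
from h import *
ims=snap();S=masks('sink1',ims);print(injig())
for c in ims:
  try:
    x,f,s=fit(SINK,S,{c:ims[c]},world(np.array([[-.165,.19,0]]),J)[0][:2].tolist()+[J[2]],[J[2]]);y=np.degrees(x[2]-J[2]);
    cc,sn=np.cos(J[2]),np.sin(J[2]);d=x[:2]-J[:2];print(c,1000*(cc*d[0]+sn*d[1]),1000*(-sn*d[0]+cc*d[1]),y,f)
  except ZeroDivisionError: pass
im=ims['scene'];p=proj(im,[[.48,.175,.02]])[0].astype(int)
cv2.imwrite('pics/sk1.png',cv2.resize(im['pixels'][p[1]-45:p[1]+45,p[0]-60:p[0]+60],None,fx=5,fy=5,interpolation=2))
E
```

```text
(array([-1.9490e+02,  1.8999e+02,  3.0440e+01, -3.0000e-02]), array([-0.4, -1.2, -5.5]), 0.025431603509860935, 29.5, array([  7.,  31., 103.,   0.,  45.,  95.]))
scene -169.65264730307692 188.8724343876241 0.2580485311430638 0.6260926723480225
top -162.37896805546876 192.7400719722152 -1.7207293665062227 3.8064236640930176
```

View pics/sk1.png

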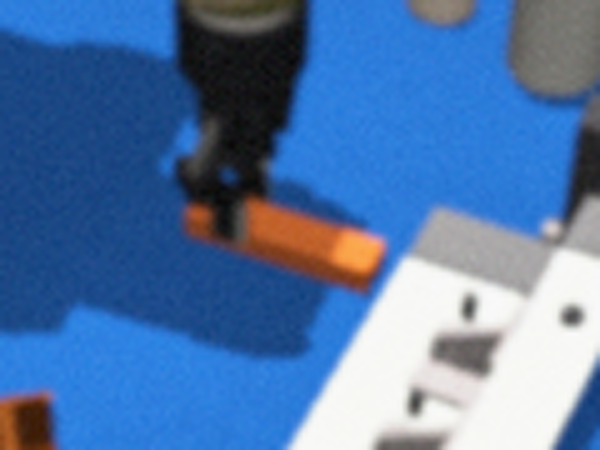

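The bar is held square in front of the seam. Slide it in.

move_arm(series="2 0 0 0 -1;4 0 0 0 -1;6 0 0 0 -1;7.2 0 0 0 -1;7.8 0 0 0 -1;7.8 0 0 0 -1")

```text
time_s: 30.25
position: [0.5172, 0.1761, 0.0301]
tool_rot: [[0.999, 0.041, 0.001], [0.041, -0.999, 0.0], [0.001, -0.0, -1.0]]
ft_force: [0.8, -0.8, -4.9]
grip_width: 0.0255
gripper_force: 80.7
```

move_arm(series="0.2 0 0.1 0 -1;0.4 0 0.1 0 -1;0.6 0 0.1 0 -1;0.8 0 0.1 0 -1;0.8 0 0.1 0 -1")

```text
time_s: 30.88
position: [0.5229, 0.1765, 0.03]
tool_rot: [[0.999, 0.041, -0.003], [0.041, -0.999, -0.0], [-0.003, 0.0, -1.0]]
ft_force: [-9.7, 0.2, 11.9]
grip_width: 0.0254
gripper_force: 82.6
```

```bash
python3 - <<'E'
from h import *
print(injig())
E
```

```text
(array([-1.1116e+02,  1.9030e+02,  3.0040e+01, -1.0000e-02]), array([-9.7,  0.2, 11.9]), 0.025422486746651447, 30.875, array([ 6., 37., 90.,  0., 53., 94.]))
```

move_arm(series="0.2 0 -0.1 0 -1;0.4 0 -0.1 0 -1;0.5 0 -0.1 0 -1;0.5 0 -0.1 0 -1")

```text
time_s: 31.38
position: [0.5272, 0.1766, 0.0301]
tool_rot: [[0.999, 0.041, -0.006], [0.041, -0.999, -0.0], [-0.006, 0.0, -1.0]]
ft_force: [-12.2, -1.2, 7.9]
grip_width: 0.0252
gripper_force: 82.2
```

move_arm(series="0.2 0 0 0 -1;0.4 0 0 0 -1;0.6 0 0 0 -1;0.6 0 0 0 -1")

```text
time_s: 31.88
position: [0.5275, 0.1766, 0.03]
tool_rot: [[0.999, 0.042, -0.02], [0.042, -0.999, -0.002], [-0.02, 0.001, -1.0]]
ft_force: [-36.2, -3.3, 27.0]
grip_width: 0.0254
gripper_force: 84.3
```

move_arm(series="-0.5 0 -0.1 0 -1;-0.5 0 -0.1 0 -1;-0.5 0 -0.1 0 0.1;-0.5 0 -0.1 0 0.1;-0.5 0 -0.1 0 0.1;-0.5 0 -4 0 0.1;-1.5 0 -9 0 0.1;-3 0 -12 0 0.1")

```text
time_s: 32.88
position: [0.5066, 0.1756, 0.1525]
tool_rot: [[0.999, 0.041, 0.004], [0.041, -0.999, 0.0], [0.004, -0.0, -1.0]]
ft_force: [0.4, 0.2, -0.2]
grip_width: 0.047
gripper_force: 0.0
```

```bash
python3 - <<'E'
from h import *
print(injig())
print(go(.3213,-.2973,.15,-18.9))
E
```

```text
(array([-1.2754e+02,  1.9005e+02,  1.5246e+02, -4.0000e-02]), array([ 0.4,  0.2, -0.2]), 0.047021894616592855, 32.875, array([ 6., 26., 86.,  0., 69., 94.]))
(array([-20.44,  46.49,   0.25,  21.24]), np.float64(2.3363062327244535))
```

move_arm(series="-2 6 0 0 0.1;-4 12 0 0 0.1;-6 18 0 0 0.1;-9 24 0 4 0.1;-12 30 0 10 0.1;-15 36 0 16 0.1;-18 42 0 21 0.1;-20.4 46.4 0 21.2 0.1")

```text
time_s: 33.88
position: [0.3236, -0.2912, 0.1505]
tool_rot: [[0.946, -0.324, 0.001], [-0.324, -0.946, -0.001], [0.001, 0.001, -1.0]]
ft_force: [0.4, -0.4, -0.5]
grip_width: 0.047
gripper_force: 0.0
```

move_arm(series="0 0 0 0 0.1;0 0 0 0 0.1")

```text
time_s: 34.12
position: [0.3245, -0.2889, 0.1501]
tool_rot: [[0.946, -0.324, 0.0], [-0.324, -0.946, 0.0], [0.0, -0.0, -1.0]]
ft_force: [0.1, -0.1, -0.5]
grip_width: 0.047
gripper_force: 0.0
```

```bash
python3 - <<'E'
from h import *
ims=snap();S=masks('sink1',ims);print(observe()['position'])
def rel(x):
    c,sn=np.cos(J[2]),np.sin(J[2]);d=x[:2]-J[:2];return np.round([1000*(c*d[0]+sn*d[1]),1000*(-sn*d[0]+c*d[1]),np.degrees(x[2]-J[2])],1)
for c in ims:
  try:
    x,f,s=fit(SINK,S,{c:ims[c]},(.349,-.307,-.33),[-.33]);y=np.degrees(x[2]);print(c,x,y,f)
    a=x[2];print(go(x[0]-.03*np.cos(a),x[1]-.03*np.sin(a),.027,y))
  except ZeroDivisionError: print(c)
G=masks('gusset1',ims)
for y in(.12,.04,-.04):
    w=world(np.array([[-.025,y,0]]),J)[0];x,f,s=fit(GUS,G,ims,[*w[:2],J[2]],[J[2]],z=.029);print(rel(x),f,s)
vis=[box(-60,-10,-14,14,0,20)]
w=world(np.array([[-.08,.19,0]]),J)[0];x,f,s=fit(vis,S,ims,[*w[:2],J[2]],[J[2]]);print('sinkA',rel(x),f,s)
o=[cv2.resize(ims[c]['pixels'][a:a+90,b:b+100],(400,360),interpolation=2) for c,a,b in(('top',130,180),('scene',140,260))]
cv2.imwrite('pics/chk.png',np.hstack(o))
E
```

```text
[ 0.32515639 -0.28803536  0.15013249]
scene [ 0.34810928 -0.30609341 -0.32062625] -18.370531021580746 0.08312074840068817
(array([-0.25,  0.99, 12.31, -0.36]), np.float64(-18.733586987437146))
top [ 0.35351525 -0.30699381 -0.37278914] -21.359244432423154 0.9264896512031555
(array([ 0.3 ,  0.75, 12.31,  2.63]), np.float64(-18.733586987437146))
[-26.3 118.7  -0.5] 0.271603524684906 ['scene', 'top']
[-26.4  38.1   0.3] 0.2962782084941864 ['scene', 'top']
[-26.9 -41.6   5.7] 0.36410829424858093 ['scene', 'top']
sinkA [-80.7 191.4   2.6] 0.3877996802330017 ['scene', 'top']
```

View pics/chk.png

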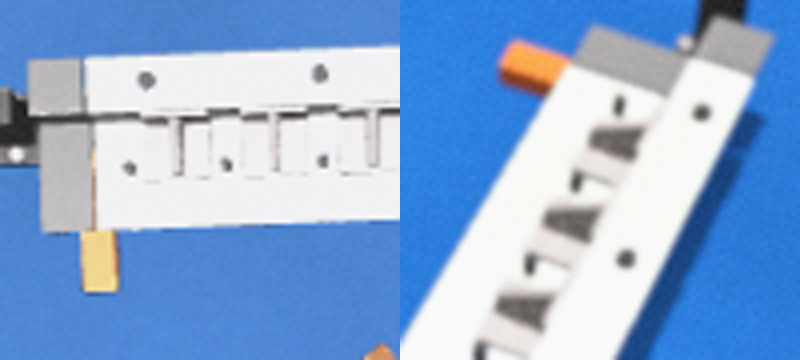

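move_arm(series="-0.2 0.9 0 0 0.1;-0.2 0.9 4 0 0.1;-0.2 0.9 8 0 0.1;-0.2 0.9 11 0 0.1;-0.2 0.9 12.3 0 0.1;-0.2 0.9 12.3 0 0.1;-0.2 0.9 12.3 0 0.1")

```text
time_s: 35.3
position: [0.3199, -0.2974, 0.0276]
tool_rot: [[0.946, -0.323, 0.001], [-0.323, -0.946, -0.001], [0.001, 0.001, -1.0]]
ft_force: [0.4, -0.0, -0.0]
grip_width: 0.047
gripper_force: 0.0
```

move_arm(series="0 0 0 0 -1;0 0 0 0 -1;0 0 0 0 -1;0 0 0 0 -1;0 0 0 0 -1")

```text
time_s: 35.92
position: [0.32, -0.2972, 0.028]
tool_rot: [[0.947, -0.323, 0.001], [-0.323, -0.947, -0.002], [0.001, 0.001, -1.0]]
ft_force: [-0.9, 1.7, 7.9]
grip_width: 0.0255
gripper_force: 79.3
```

move_arm(series="0 0 -1 0 -1;0 0 -3 0 -1;0 0 -5 0 -1;0 0 -5 0 -1;0 0 -5 0 -1")

```text
time_s: 36.55
position: [0.3195, -0.2965, 0.0765]
tool_rot: [[0.946, -0.323, -0.001], [-0.323, -0.946, 0.001], [-0.001, -0.001, -1.0]]
ft_force: [-0.7, -0.5, -4.9]
grip_width: 0.0259
gripper_force: 79.6
```

```bash
python3 - <<'E'
from h import *
print(injig())
w=world(np.array([[-.195,-.19,0]]),J)[0];print(w,go(w[0],w[1],.075,2.38))
E
```

```text
(array([-334.07, -273.87,   76.55,  -21.23]), array([-0.7, -0.5, -4.9]), 0.025865772251319644, 36.55, array([-58.,  24., 106.,  -0.,  50.,  50.]))
[ 0.45495832 -0.20693385  0.        ] (array([  9.93, -12.85,   0.15, -21.23]), np.float64(-18.850104896219804))
```

move_arm(series="4 -4 0 0 -1;8 -8 0 -8 -1;9.9 -12.8 0 -16 -1;9.9 -12.8 0 -21.2 -1;9.9 -12.8 0 -21.2 -1;9.9 -12.8 2.5 -21.2 -1;9.9 -12.8 4 -21.2 -1;9.9 -12.8 4.6 -21.2 -1")

```text
time_s: 37.55
position: [0.4541, -0.208, 0.0299]
tool_rot: [[0.999, 0.038, -0.002], [0.038, -0.999, 0.001], [-0.002, -0.001, -1.0]]
ft_force: [-0.1, -0.1, -3.9]
grip_width: 0.0255
gripper_force: 80.0
```

```bash
python3 - <<'E'
from h import *
print(injig())
def rel(x):
    c,sn=np.cos(J[2]),np.sin(J[2]);d=x[:2]-J[:2];return np.round([1000*(c*d[0]+sn*d[1]),1000*(-sn*d[0]+c*d[1]),np.degrees(x[2]-J[2])],1)
im=optics.get_image('scene');S=masks('sink1',{'scene':0})
w=world(np.array([[-.165,-.19,0]]),J)[0];x,f,s=fit(SINK,S,{'scene':im},[*w[:2],J[2]],[J[2]]);print(rel(x),f)
# top: sink A precise by colour
im=optics.get_image('top');b=im['pixels'].astype(float)
hsv=cv2.cvtColor(im['pixels'],cv2.COLOR_BGR2HSV);m=((hsv[...,0]>8)&(hsv[...,0]<30)&(hsv[...,1]>80)&(hsv[...,2]>90))
print(m[185:205,197:215].astype(int).sum(1),[np.round(np.argwhere(r)[:,0].mean()+197,2) for r in m[186:203,197:215] if r.any()])
print('model centre line',proj(im,world(np.array([[-.14,.19,.02],[-.092,.19,.02]]),J)))
print('seam',proj(im,world(np.array([[-.09,.19,.029],[-.02,.19,.029]]),J)))
E
```

```text
(array([-195.94, -191.07,   29.94,   -0.2 ]), array([-0.1, -0.1, -3.9]), 0.025523251926771535, 37.55, array([-38.,  33.,  99.,  -0.,  48.,  50.]))
[-162.5 -190.7   -0.8] 0.38333332538604736
[0 0 0 8 8 8 8 8 8 8 8 9 8 8 9 9 8 7 0 0] [np.float64(204.5), np.float64(204.5), np.float64(204.5), np.float64(204.5), np.float64(204.5), np.float64(204.5), np.float64(204.5), np.float64(204.5), np.float64(205.0), np.float64(204.5), np.float64(204.5), np.float64(205.0), np.float64(205.0), np.float64(204.5), np.float64(205.0)]
model centre line [[203.89004659 202.27061574]
 [203.48953267 187.90113562]]
seam [[203.09114296 187.04498392]
 [202.50865359 166.09321866]]
```

move_arm(series="0.5 -0.1 0.1 0 -1;2 -0.1 0.1 0 -1;4 -0.1 0.1 0 -1;6 -0.1 0.1 0 -1;7.2 -0.1 0.1 0 -1;7.8 -0.1 0.1 0 -1;7.8 -0.1 0.1 0 -1")

```text
time_s: 38.58
position: [0.5326, -0.2035, 0.03]
tool_rot: [[0.999, 0.041, -0.0], [0.041, -0.999, 0.0], [-0.0, -0.0, -1.0]]
ft_force: [-0.9, 0.3, -5.6]
grip_width: 0.0258
gripper_force: 80.1
```

move_arm(series="0.2 0 0.1 0 -1;0.4 0 0.1 0 -1;0.6 0 0.1 0 -1;0.8 0 0.1 0 -1;0.8 0 0.1 0 -1")

```text
time_s: 39.2
position: [0.5403, -0.2032, 0.0288]
tool_rot: [[0.999, 0.041, -0.001], [0.041, -0.999, 0.0], [-0.001, -0.0, -1.0]]
ft_force: [-3.5, -0.0, -5.1]
grip_width: 0.0255
gripper_force: 80.2
```

```bash
python3 - <<'E'
from h import *
print(injig())
E
```

```text
(array([-1.0962e+02, -1.8977e+02,  2.8850e+01, -4.0000e-02]), array([-3.5, -0. , -5.1]), 0.02554086141886842, 39.2, array([-32.,  38.,  86.,  -0.,  56.,  55.]))
```

move_arm(series="0.2 0 0.05 0 -1;0.4 0 0.05 0 -1;0.6 0 0.05 0 -1;0.8 0 0.05 0 -1;0.8 0 0.05 0 -1")

```text
time_s: 39.83
position: [0.5408, -0.2028, 0.028]
tool_rot: [[0.999, 0.042, -0.02], [0.042, -0.999, 0.003], [-0.019, -0.004, -1.0]]
ft_force: [-41.6, -7.7, 16.3]
grip_width: 0.0256
gripper_force: 82.6
```

Home. Release, lift, and go clear for a final check.

move_arm(series="-0.6 0 -0.1 0 -1;-0.6 0 -0.1 0 -1;-0.6 0 -0.1 0 0.1;-0.6 0 -0.1 0 0.1;-0.6 0 -0.1 0 0.1;-0.6 0 -4 0 0.1;-2 0 -9 0 0.1;-4 0 -13 0 0.1")

```text
time_s: 40.83
position: [0.509, -0.2046, 0.1606]
tool_rot: [[0.999, 0.042, 0.002], [0.042, -0.999, -0.001], [0.002, 0.001, -1.0]]
ft_force: [0.3, -0.2, 0.7]
grip_width: 0.0471
gripper_force: 0.0
```

move_arm(series="-5 3 -3 0 0.1;-10 6 -5 0 0.1;-15 9 -5 0 0.1;-20 12 -5 0 0.1;-23 16 -5 0 0.1;-23 20 -5 0 0.1;-23 20 -5 0 0.1")

```text
time_s: 41.7
position: [0.2868, -0.416, 0.2085]
tool_rot: [[0.999, 0.039, 0.001], [0.039, -0.999, -0.001], [0.001, 0.001, -1.0]]
ft_force: [0.9, 1.4, -0.7]
grip_width: 0.047
gripper_force: 0.0
```

```bash
cat > fin.py <<'E'
from h import *
import sys
print(observe()['position'])
ims=snap()
def rel(x):
    c,sn=np.cos(J[2]),np.sin(J[2]);d=x[:2]-J[:2];return np.round([1000*(c*d[0]+sn*d[1]),1000*(-sn*d[0]+c*d[1]),np.degrees(x[2]-J[2])],1)
G=masks('gusset1',ims)
for y in(.12,.04,-.04):
    w=world(np.array([[-.025,y,0]]),J)[0];x,f,s=fit(GUS,G,ims,[*w[:2],J[2]],[J[2]],z=.029);print(rel(x),round(f,3),s)
vis=[box(-60,-10,-14,14,0,20)]
for y in(.19,-.19):
  w=world(np.array([[-.08,y,0]]),J)[0]
  for c in ims:
    hsv=cv2.cvtColor(ims[c]['pixels'],cv2.COLOR_BGR2HSV);m=((hsv[...,0]>5)&(hsv[...,0]<30)&(hsv[...,1]>80)&(hsv[...,2]>70))
    roi=cv2.dilate((render(ims[c],vis,[*w[:2],J[2]],0)>0).astype(np.uint8),np.ones((9,9)))
    x,f,s=fit(vis,{c:[m&(roi>0)]},{c:ims[c]},[*w[:2],J[2]],[J[2]]);print('sink',c,rel(x),round(f,3))
    print('   jig by',c,(lambda p:rel(p))(jigfit({c:ims[c]},np.array(J))[0]))
for c in ims: print(c,[(np.round(d['point'],3).tolist(),round(d['score'],2)) for d in spotter.mark_of('gusset1',c)])
o=[cv2.resize(ims[c]['pixels'][a:a+h,b:b+w],None,fx=4,fy=4,interpolation=2) for c,a,b,h,w in(('top',130,170,70,180),('scene',135,230,150,130))]
cv2.imwrite('pics/f_top.png',o[0]);cv2.imwrite('pics/f_sc.png',o[1])
E
python3 fin.py
```

```text
[ 0.28675906 -0.41598878  0.20845738]
[-26.6 118.2   3. ] 0.335 ['scene', 'top']
[-24.6  38.6   5.6] 0.31 ['scene', 'top']
[-26.8 -41.3  -2. ] 0.312 ['scene']
sink scene [-83.7 199.7  12.2] 0.616
   jig by scene [ 0.5  0.6 -0. ]
sink top [-80.1 188.8   2.1] 0.157
   jig by top [-0.9 -1.2 -0. ]
sink scene [ -84.  -185.     1.1] 0.469
   jig by scene [ 0.5  0.6 -0. ]
sink top [ -80.1 -189.9    3.8] 0.201
   jig by top [-0.9 -1.2 -0. ]
scene [([0.41, -0.436, -0.0], 0.76), ([0.617, 0.028, 0.026], 0.74), ([0.613, 0.109, 0.03], 0.73), ([0.323, -0.188, 0.007], 0.68), ([0.418, -0.06, 0.002], 0.63), ([0.621, -0.051, 0.024], 0.6)]
top [([0.615, 0.111, 0.031], 0.81), ([0.619, -0.054, 0.03], 0.74), ([0.616, 0.029, 0.033], 0.69), ([0.411, -0.435, 0.004], 0.53), ([0.415, -0.06, -0.004], 0.5)]
```

View pics/f_top.png

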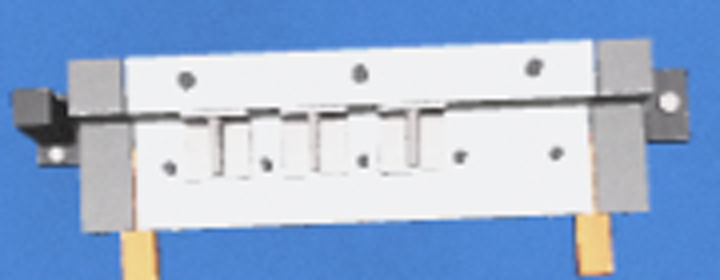

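View pics/f_sc.png

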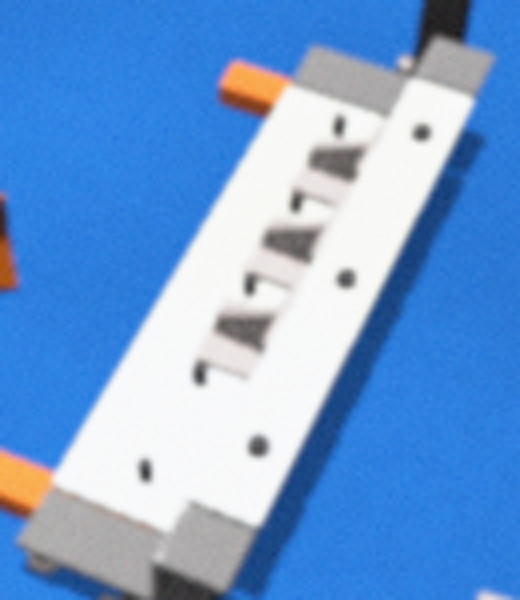

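The final pictures show the gussets standing in bays 1 to 3 from the tall stop. Their ribs are at top-crop x ≈ 218, 315 and 412, each midway between its studs, with backs against the web. Both bars are under the seams and square, at (139,255) and (593,243). Fitted bar centres are at jig x -80, which is home. Handing in.

```bash
python3 -c "
from rig import order
print(order.close_job())"
```

```text
the job is handed in; nothing more can be done
None
```

I handed the job in at about 42 s of robot time: both copper bars are pushed home under the seams, and the three gussets found on the table stand against the web in bays 1, 2 and 3 from the tall end stop. The hand-in returned no verdict.

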